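Find the full spice tin by its weight and hold it up

TASK

Of the three identical closed spice tins in the wooden caddy, one is full and clearly heavier than the other two, which are nearly empty: lift them to feel which is which. Stand the two nearly empty tins upright in the shallow dark steel tray for refilling, and finish while holding the full tin up, still, upright and at least 10 cm above the worktop, keeping it in the grip. Do not lay any tin over or drop one, and leave the other things on the worktop where they are.

Things in the scene. Friction and masses are not known exactly. Their poses are not given: they have to be found in the camera images.
- caddy: Low wooden caddy, fixed, 243 x 90 x 26 mm, left of centre. Origin at the centre of its underside; its x axis runs along the row of three open square bays, whose centres are at x = -79, 0 and +79 mm, y = 0. Bay floor 4 mm above the worktop, wall tops 26 mm above it, walls 5 mm thick; bays about 74 x 80 mm inside.
- tray: Shallow dark steel tray for empty tins, fixed to the worktop, right of centre, 140 mm (its x) by 200 mm (its y), rim 14 mm high (rounded edge to 16 mm), walls 3 mm thick. Origin at the centre of its underside; its floor is 3 mm above the worktop. Both tins fit side by side along its y axis.
- tin_a: One of three closed spice tins that look alike: steel cylinder, 54 mm in diameter, 78 mm tall, green band, dark fixed lid. Origin at the centre of its underside, z up its axis. Starts upright in one of the caddy's bays; any tin may be in any bay. Whichever tin is full weighs 0.51 to 0.69 kg, the other two 0.16 to 0.26 kg each. Grip it above the caddy wall.
- tin_b: One of three closed spice tins that look alike: steel cylinder, 54 mm in diameter, 78 mm tall, green band, dark fixed lid. Origin at the centre of its underside, z up its axis. Starts upright in one of the caddy's bays; any tin may be in any bay. Whichever tin is full weighs 0.51 to 0.69 kg, the other two 0.16 to 0.26 kg each. Grip it above the caddy wall.
- tin_c: One of three closed spice tins that look alike: steel cylinder, 54 mm in diameter, 78 mm tall, green band, dark fixed lid. Origin at the centre of its underside, z up its axis. Starts upright in one of the caddy's bays; any tin may be in any bay. Whichever tin is full weighs 0.51 to 0.69 kg, the other two 0.16 to 0.26 kg each. Grip it above the caddy wall.
- marker: Bystander: loose green and white marker pen lying on the worktop near the front edge, 135 x 17 x 16 mm. Origin at the centre of its underside.
- scraper: Bystander: loose bench scraper with a wooden handle lying on the worktop to the right of the tray, 102 x 152 x 16 mm. Origin at the centre of its underside.
- tongs: Bystander: loose steel tongs lying to the left of the caddy, 256 x 36 x 22 mm. Origin at the centre of its underside.

How it is judged:
By the outcome, as a careful person would: the job done as asked, in the order asked, and still so for the second after the job is handed in, while the arm keeps its last pose, push and grip.
It also fails if it takes over 72 s, if anything falls off the work surface, if the arm or the gripper's body presses on something with over 40 N, if the wrist force passes 120 N, or if a joint passes its speed limit or range.

ROBOT

A 7-joint arm with a two-finger parallel gripper is mounted at the origin on a cart in front of the work surface, level with it; the furniture and walls round the work are solid. World frame = base frame: x ahead of the robot, y to its left, z up, the work surface at z = 0. Lengths are in m, angles in rad, forces in N, time in s.
With the tool pointing down it reaches from about 0.425 to 1.025 m from the base axis. Payload 3.6 kg.
Tool frame: the origin (TCP) lies at the very end of the fingers, on their centre line; the grasp point (between the pads) lies 19 mm behind it (grip_point_offset is the distance from the TCP to the grasp point, in m); z points along the fingers, y is the line along which they close (so a half turn about z gives the same grasp; the last joint's range is limited). The gripper opens to 85 mm and grips with 20 to 120 N. Pads are 22 mm wide; open, the fingers measure 114 mm over their backs; the gripper's body (76 mm by 85 mm) begins 54 mm behind the grasp point. The pads swing forward as they close: fully open they stand 13 mm farther back than shut.
Start: joints at [-1.302, 0.591, 0.048, 1.609, -0.033, 0.943, -0.034], TCP at [0.257, 0.678, 0.195] pointing down, gripper open.
Joint ranges: [-2.69, 2.69], [-0.47, 2.24], [-1.27, 1.36], [0.19, 2.51], [-1.53, 4.68], [0.08, 2.07], [-3.09, 3.09]. Speed limits (rad/s): [2.57, 2.57, 3.14, 3.14, 3.14, 3.14, 3.14].

INTERFACE

Orientations are given as a unit quaternion [x, y, z, w].
In Python, from bench import observe, snapshot, calibration, job_done, find_in, grip_point_offset gives the robot as it stands.
- The arm moves only by the tool step_arm, never from a script. Its argument "steps" is a list that holds one entry, the list of rows, each a list of 7 numbers: the shift along the tool's x, y, z in m, then the turn, a rotation vector about the tool's x, y, z in rad, then the opening, from 0 (shut) to 1 (fully open). In form: [[[x, y, z, wx, wy, wz, hand], ...]]. A call has 1 to 5 rows; each row shifts and turns the commanded pose from where the row before left it, along the tool's axes as they then stand; what a row does not reach is not made up. A row lasts 1/8 s, in which the tool goes at most 62.5 mm and 10.7 degrees, less where a joint would pass 70% of its speed; a pose out of reach is approached as far as the arm can. A call is refused whole if a number of a shift passes 0.0625 or a number of a turn 0.188, either way. A call with a gripper value outside its range is refused whole. The fingers move at their own pace and stop on an object; "force" is the grip in N (left out, the last holds). Time passes only in rows, so rows that do not move let the fingers close. It gives the time, the measured TCP pose, the force, the opening and the grip force at its end, in the units of the state.
- observe(): the state, without advancing time (a new reading comes with each control period).
- snapshot(name): name is "side" or "top" or "wrist"; returns (picture, depth): 384x512x3 uint8, blue, green, red; 384x512 float32, m along the optical axis (not along the pixel's ray), 0 where there is no reading.
- calibration(name): a dict with "fx", "fy", "cx", "cy" (pixels), "R" (3x3) and "t" (3): a world point X has camera coordinates R X + t. Camera axes: x right, y down, z forward; pixel columns grow to the right and rows downward; lengths in m; the calibration is good to about 2 mm. A picture is of the moment at which its call begins: read the wrist's pose just before it. calibration takes no time and is no camera call; for the wrist camera it gives the pose at the moment of the call.
- job_done(): hands the job in; it is judged then, once.
Trained networks look in the newest picture that a camera, given by its name, has taken for a name from the list of things; names that differ only in an ending like _2 or _b are one class to them, and where a whole thing is asked for, a point or a joint stands for the part that bears it (a point fixed in the world has none). Each returns a list of dicts, best first, with "confidence" (0 to 1); they miss things now and then, are a little off and sometimes report something else, mostly with a low value. They report only what shows in the picture. A call takes as long as a camera call.
- find_in(camera, label): "extent" ([left, top, width, height] in pixels, round what is visible of it).
The state is a dict: "time_s": time; "joints": joint angles; "dq": joint speeds; "joint_torque": joint torques, N m; "tool_pos": TCP position; "orientation": TCP orientation; "force": force on the tool from outside, world axes, zero at the start; "torque": the same for the moment, N m; "width": finger opening in m; "gripper_force": force on a finger pad.
Only numpy, scipy, OpenCV 4.12 (cv2) and the standard library are available. Lean on these libraries where they do the work, as an engineer would, in place of code of your own. Each camera call takes 0.05 s, during which the arm holds its last target. There are 200 camera calls.

## Working session

There is one attempt and no reset: what is moved stays moved. The work goes in short steps, Python scripts to look and compute and a tool call to move; the robot and the scene stay as the last step left them, time stands still between calls to the robot, and variables do not carry over. Pictures are saved under pics/ and viewed, at most 10 in all, crops included, and the job is handed in when it is done.

Besides the shell and the picture viewer there is one more tool, called as a command line: name --argument value ..., lists and objects as JSON in quotes. step_arm: Moves the arm, as the interface text tells. Its arguments: {"type":"object","properties":{"steps":{"type":"array","items":{"type":"array","items":{"type":"array","items":{"type":"number"}}}},"force":{"type":"number"}},"required":["steps"]}

```bash
mkdir -p pics; ls
python3 - <<'E'
from bench import *
import cv2,numpy as np
s=observe();print({k:np.round(v,3).tolist() for k,v in s.items()},grip_point_offset if not callable(grip_point_offset) else grip_point_offset())
p,d=snapshot("top");cv2.imwrite("pics/top.png",p);np.save("d.npy",d)
c=calibration("top");R=np.array(c["R"]);t=np.array(c["t"]);print(c)
for l in ["caddy","tray","tin_a","marker","scraper","tongs"]:
  for r in find_in("top",l)[:4]:
    x,y,w,h=r["extent"];u,v=x+w/2,y+h/2
    z=d[int(v),int(u)]
    X=R.T@(np.array([(u-c["cx"])/c["fx"]*z,(v-c["cy"])/c["fy"]*z,z])-t)
    print(l,round(r["confidence"],2),np.round(r["extent"]),X.round(3))
E
```

```text
pics
{'time_s': 0.0, 'joints': [-1.302, 0.592, 0.048, 1.61, -0.033, 0.943, -0.034], 'dq': [0.001, 0.001, 0.002, 0.0, -0.001, 0.002, 0.001], 'joint_torque': [-0.0, -54.87, 1.547, -19.811, 0.009, 0.009, -0.0], 'tool_pos': [0.256, 0.677, 0.194], 'orientation': [0.18, 0.984, -0.001, -0.0], 'force': [0.187, 0.597, -0.259], 'torque': [0.01, -0.007, 0.013], 'gripper_force': 0.0, 'width': 0.086} 0.0187
{'fx': 490.8517773665595, 'fy': 490.8517773665595, 'cx': 255.7342651472214, 'cy': 185.8683978241788, 'R': array([[-0.00879323, -0.99975188, -0.02046609],
       [-0.98416522,  0.01227602, -0.17682791],
       [ 0.17703528,  0.01858712, -0.98402898]]), 't': array([0.02904222, 0.51282295, 1.93440215])}
caddy 0.6 [180. 160.  21.  57.] [0.495 0.282 0.092]
caddy 0.44 [177. 156.  20.  20.] [0.59  0.296 0.086]
tray 0.73 [322. 183.  54.  32.] [ 0.461 -0.359  0.002]
tin_a 0.75 [180. 177.  17.  16.] [0.515 0.291 0.075]
tin_a 0.51 [180. 161.  15.  13.] [0.585 0.297 0.074]
tin_a 0.45 [182. 196.  14.  15.] [0.437 0.287 0.078]
marker 0.58 [260. 202.  32.  12.] [ 0.428 -0.058  0.012]
scraper 0.69 [389. 181.  35.  30.] [ 0.473 -0.592 -0.001]
```

View pics/top.png

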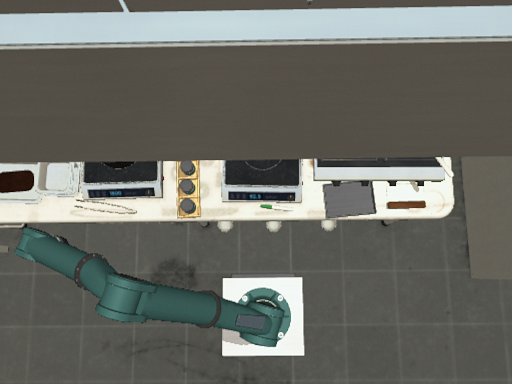

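```bash
cat > h.py <<'E'
from bench import *
import cv2,numpy as np
def cloud(name):
    c=calibration(name);p,d=snapshot(name);R=np.array(c["R"]);t=np.array(c["t"])
    v,u=np.indices(d.shape)
    P=np.stack([(u-c["cx"])/c["fx"]*d,(v-c["cy"])/c["fy"]*d,d],-1)
    X=(P-t)@R; X[d==0]=np.nan
    return p,d,X
E
python3 - <<'E'
from h import *
p,d,X=cloud("top")
for q in [(255,20),(255,45),(255,100),(255,150),(187,150),(120,175),(260,180),(260,190),(380,165),(110,207)]: print(q,X[q[1],q[0]].round(3))
m=(X[...,2]>.06)&(X[...,2]<.09)&(abs(X[...,1]-.29)<.06)&(X[...,0]>.38)&(X[...,0]<.7)
n,l,s,c=cv2.connectedComponentsWithStats(m.astype(np.uint8))
for i in range(1,n):
  if s[i,4]>20: Q=X[l==i]; print(s[i,4],Q.mean(0).round(4),Q.min(0).round(3),Q.max(0).round(3))
m=(p.max(-1)<95)&(X[...,2]<.04)&(X[...,2]>-.01)&(abs(X[...,1]+.36)<.14)&(X[...,0]>.37)&(X[...,0]<.56)
Q=X[m][:,:2].astype(np.float32);print(len(Q),cv2.minAreaRect(Q),np.median(X[m][:,2]))
cv2.imwrite("pics/topc.png",cv2.resize(p[140:240,60:460],None,fx=2,fy=2,interpolation=2))
p,d,X2=cloud("side");cv2.imwrite("pics/side.png",p)
print(calibration("side"))
for l in ["caddy","tray","tin_a","marker","scraper","tongs"]:
  for r in find_in("side",l)[:3]:
    x,y,w,h=r["extent"];print(l,round(r["confidence"],2),np.round(r["extent"]),X2[int(y+h/2),int(x+w/2)].round(3))
E
```

```text
(255, 20) [ 0.402 -0.006  1.561]
(255, 45) [ 0.376 -0.006  1.561]
(255, 100) [ 0.38  -0.002  1.401]
(255, 150) [0.379 0.003 1.149]
(187, 150) [0.379 0.123 1.156]
(120, 175) [0.562 0.572 0.062]
(260, 180) [0.534 0.006 0.063]
(260, 190) [0.493 0.006 0.062]
(380, 165) [ 0.588 -0.475  0.067]
(110, 207) [ 0.442  0.629 -0.009]
146 [0.5929 0.3006 0.0795] [0.568 0.274 0.06 ] [0.617 0.327 0.09 ]
148 [0.5149 0.3004 0.0802] [0.489 0.275 0.062] [0.544 0.329 0.09 ]
153 [0.4357 0.2969 0.0806] [0.41  0.272 0.061] [0.462 0.323 0.09 ]
176 ((0.4639541506767273, -0.35487499833106995), (0.13967758417129517, 0.1989854872226715), 4.482296943664551) 0.006459481606786622
{'fx': 404.16220970908336, 'fy': 404.16220970908336, 'cx': 253.88791039752488, 'cy': 188.066538732222, 'R': array([[-0.99071276, -0.1358476 , -0.00580067],
       [-0.05073309,  0.40889434, -0.91117044],
       [ 0.12615218, -0.9024139 , -0.41198881]]), 't': array([0.51732631, 0.06584756, 1.60303174])}
caddy 0.8 [205. 223.  71.  22.] [0.525 0.322 0.016]
tray 0.81 [260. 157.  29.  20.] [ 0.467 -0.36  -0.002]
tray 0.64 [207. 224.  68.  23.] [0.521 0.328 0.016]
tin_a 0.72 [214. 210.  14.  26.] [0.592 0.327 0.061]
tin_a 0.61 [235. 212.  20.  23.] [0.511 0.321 0.06 ]
tin_a 0.6 [259. 210.  12.  29.] [0.44  0.323 0.058]
marker 0.69 [237. 210.  16.  24.] [0.511 0.323 0.065]
marker 0.58 [272. 187.   9.  12.] [ 0.435 -0.043  0.01 ]
scraper 0.55 [268. 148.  18.   8.] [ 0.477 -0.601 -0.002]
tongs 0.85 [229. 268.  36.  68.] [ 0.454  0.637 -0.004]
```

View pics/side.png

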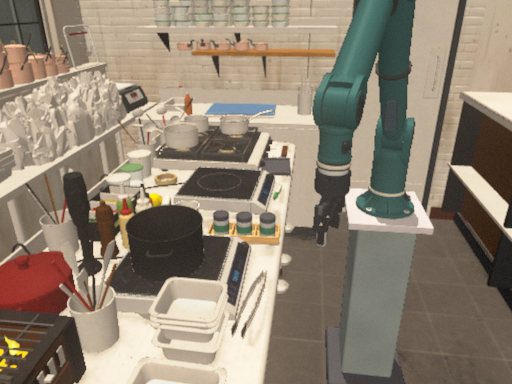

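step_arm --steps '[[[0,0,0,0,0,-0.181,1],[0,0,0,0,0,-0.181,1],[-0.03,-0.06,0,0,0,0,1],[-0.03,-0.06,0,0,0,0,1],[-0.03,-0.06,0,0,0,0,1]]]' --force 40

```text
time_s: 1.38
tool_pos: [0.3416, 0.5088, 0.1949]
orientation: [-0.0, 1.0, 0.0, 0.0]
force: [1.5, -0.2, 0.1]
width: 0.0852
gripper_force: 0.0
```

step_arm --steps '[[[-0.03,-0.06,0,0,0,0,1],[-0.03,-0.06,0,0,0,0,1],[-0.03,-0.06,0,0,0,0,1],[0,0,0,0,0,0,1]]]'

```text
time_s: 1.88
tool_pos: [0.4277, 0.3359, 0.1949]
orientation: [0.005, 1.0, -0.002, 0.001]
force: [-0.6, 0.8, 0.2]
width: 0.0852
gripper_force: 0.0
```

Run:
```python
from h import *
s=observe();print(s["tool_pos"],s["orientation"],s["force"])
p,d,X=cloud("wrist");cv2.imwrite("pics/w1.png",p)
m=(X[...,2]>.07)&(X[...,2]<.09)&(abs(X[...,1]-.29)<.06)&(X[...,0]>.38)&(X[...,0]<.7)
n,l,st,c=cv2.connectedComponentsWithStats(m.astype(np.uint8))
for i in range(1,n):
  if st[i,4]>50: Q=X[l==i]; print(st[i,4],cv2.minEnclosingCircle(Q[:,:2].astype(np.float32)),np.median(Q,0).round(3))
```

```text
[0.4277377  0.33593749 0.19487985] [ 5.49835524e-03  9.99983324e-01 -1.65319724e-03  6.21428056e-04] [-0.56058245  0.83080724  0.16968015]
1997 ((0.4352942109107971, 0.294453501701355), 0.027047161012887955) [0.434 0.295 0.081]
1720 ((0.5142406821250916, 0.2985861897468567), 0.02728182263672352) [0.512 0.299 0.081]
1228 ((0.5934350490570068, 0.29883575439453125), 0.02700745314359665) [0.586 0.3   0.081]
```

View pics/w1.png

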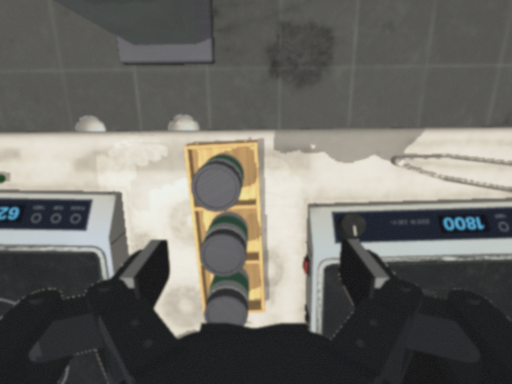

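step_arm --steps '[[[-0.007,-0.041,0,0,0,0,1],[0,0,0.05,0,0,0,1],[0,0,0,0,0,0,1]]]'

```text
time_s: 2.3
tool_pos: [0.4284, 0.3015, 0.1424]
orientation: [-0.001, 1.0, -0.002, -0.003]
force: [0.7, -0.2, 1.0]
width: 0.0853
gripper_force: 0.0
```

step_arm --steps '[[[-0.007,-0.007,0.03,0,0,0,1],[0,0,0.03,0,0,0,1],[0,0,0,0,0,0,1]]]'

```text
time_s: 2.68
tool_pos: [0.4372, 0.2961, 0.0843]
orientation: [-0.001, 1.0, -0.0, -0.001]
force: [-0.2, -0.4, -0.5]
width: 0.0854
gripper_force: 0.0
```

step_arm --steps '[[[0.002,-0.001,0.022,0,0,0,1],[0,0,0.02,0,0,0,1],[0,0,0,0,0,0,1],[0,0,0,0,0,0,0],[0,0,0,0,0,0,0]]]'

```text
time_s: 3.3
tool_pos: [0.4372, 0.2946, 0.044]
orientation: [-0.0, 1.0, 0.001, 0.001]
force: [-0.3, 0.1, 0.6]
width: 0.0514
gripper_force: 0.0
```

step_arm --steps '[[[0,0,0,0,0,0,0],[0,0,0,0,0,0,0],[0,0,0,0,0,0,0]]]'

```text
time_s: 3.68
tool_pos: [0.4407, 0.3056, 0.0478]
orientation: [-0.002, 1.0, 0.009, 0.006]
force: [-3.6, 10.6, 24.2]
width: 0.0
gripper_force: 11.3
```

Run:
```python
from h import *
s=observe();print(s["tool_pos"],s["width"],s["force"],s["gripper_force"])
p,d,X=cloud("wrist");a=cv2.resize(p,(400,300))
p2,d,X=cloud("side");b=cv2.resize(p2[180:270,180:300],(400,300),interpolation=2)
cv2.imwrite("pics/w2.png",np.hstack([a,b]))
```

```text
[0.44069667 0.30561416 0.0477662 ] 3.058256648363349e-05 [-3.62316794 10.56262954 24.24460696] 11.265172556159087
```

View pics/w2.png

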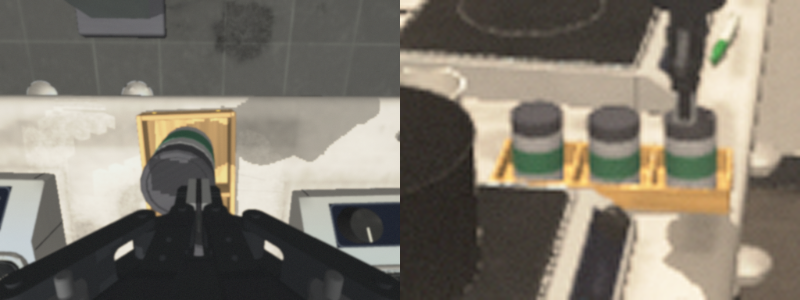

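Run:
```python
from h import *
for n in ["wrist","side","top"]:
  p,d,X=cloud(n)
  c=calibration(n);R=np.array(c["R"]);t=np.array(c["t"])
  q=R@observe()["tool_pos"]+t;print(n,"tcp px",(q[:2]/q[2]*[c["fx"],c["fy"]]+[c["cx"],c["cy"]]).round(1),"depth",q[2].round(3))
  for lo,hi in [(.055,.07),(.07,.078),(.078,.09),(.09,.11)]:
    m=(X[...,2]>lo)&(X[...,2]<hi)&(abs(X[...,1]-.30)<.06)&(X[...,0]>.38)&(X[...,0]<.48)
    if m.sum()>3:
      Q=X[m];print(n,lo,m.sum(),cv2.minEnclosingCircle(Q[:,:2].astype(np.float32)),Q.mean(0).round(3))
  if n=="wrist": cv2.imwrite("pics/w3.png",p[100:384,120:400])
```

```text
wrist tcp px [253.6 218.7] depth 0.191
wrist 0.055 532 ((0.4284211993217468, 0.2928597927093506), 0.025446100160479546) [0.416 0.297 0.063]
wrist 0.07 334 ((0.42822110652923584, 0.29223909974098206), 0.02512422204017639) [0.416 0.296 0.074]
wrist 0.078 4771 ((0.4380255341529846, 0.29022589325904846), 0.02699144557118416) [0.431 0.286 0.082]
wrist 0.09 951 ((0.43370550870895386, 0.3045133948326111), 0.01376084890216589) [0.432 0.305 0.101]
side tcp px [265.4 225.1] depth 1.363
side 0.055 66 ((0.43751323223114014, 0.299501895904541), 0.02602902427315712) [0.435 0.313 0.062]
side 0.07 39 ((0.43901994824409485, 0.2986237406730652), 0.026328260079026222) [0.437 0.311 0.074]
side 0.078 62 ((0.43931740522384644, 0.29426854848861694), 0.02766282670199871) [0.439 0.302 0.082]
side 0.09 36 ((0.4416719973087311, 0.31310850381851196), 0.010573836974799633) [0.441 0.316 0.1  ]
top tcp px [185.7 204.4] depth 1.971
```

View pics/w3.png

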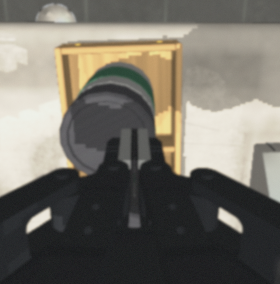

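step_arm --steps '[[[0,0,-0.008,0,0,0,0],[0,0,0,0,0,0,0]]]'

```text
time_s: 4.18
tool_pos: [0.4367, 0.2934, 0.0515]
orientation: [0.0, 1.0, 0.0, 0.0]
force: [-0.3, -0.3, -0.4]
width: -0.0003
gripper_force: 0.0
```

Run:
```python
from h import *
print({k:np.round(v,3) for k,v in observe().items() if k in("tool_pos","force","width","gripper_force")})
p,d,X=cloud("wrist")
for v in range(200,320,8): print(v,[X[v,u].round(3).tolist() for u in (246,253,260)])
```

```text
{'tool_pos': array([0.437, 0.293, 0.051]), 'force': array([-0.272, -0.319, -0.397]), 'gripper_force': np.float64(0.0), 'width': np.float64(-0.0)}
200 [[0.414, 0.289, 0.083], [0.414, 0.293, 0.083], [0.414, 0.297, 0.083]]
208 [[0.419, 0.289, 0.081], [0.419, 0.293, 0.082], [0.419, 0.297, 0.08]]
216 [[0.424, 0.289, 0.081], [0.424, 0.293, 0.081], [0.424, 0.297, 0.082]]
224 [[0.429, 0.289, 0.081], [0.429, 0.293, 0.081], [0.429, 0.297, 0.081]]
232 [[0.426, 0.29, 0.098], [0.427, 0.293, 0.097], [0.426, 0.297, 0.098]]
240 [[0.427, 0.29, 0.106], [0.426, 0.293, 0.107], [0.426, 0.296, 0.107]]
248 [[0.427, 0.29, 0.115], [0.426, 0.293, 0.115], [0.427, 0.296, 0.114]]
256 [[0.427, 0.29, 0.122], [0.426, 0.293, 0.123], [0.426, 0.296, 0.122]]
264 [[0.425, 0.291, 0.132], [0.429, 0.293, 0.125], [0.425, 0.296, 0.131]]
272 [[0.425, 0.291, 0.137], [0.432, 0.293, 0.125], [0.426, 0.296, 0.136]]
280 [[0.426, 0.291, 0.142], [0.436, 0.293, 0.125], [0.429, 0.296, 0.137]]
288 [[0.429, 0.291, 0.141], [0.44, 0.293, 0.125], [0.433, 0.296, 0.136]]
296 [[0.435, 0.291, 0.137], [0.444, 0.293, 0.125], [0.437, 0.296, 0.136]]
304 [[0.439, 0.291, 0.137], [0.448, 0.293, 0.125], [0.439, 0.296, 0.137]]
312 [[0.443, 0.291, 0.136], [0.488, 0.293, 0.08], [0.443, 0.296, 0.136]]
```

step_arm --steps '[[[0,0,-0.04,0,0,0,1],[0,0,0,0,0,0,1],[0,0,0,0,0,0,1],[0,0,0,0,0,0,1]]]'

```text
time_s: 4.72
tool_pos: [0.4356, 0.2927, 0.0896]
orientation: [0.0, 1.0, -0.001, -0.001]
force: [0.4, -0.3, -0.1]
width: 0.0722
gripper_force: 0.0
```

Run:
```python
from h import *
print({k:np.round(v,3) for k,v in observe().items() if k in("tool_pos","force","width","gripper_force")})
p,d,X=cloud("wrist");cv2.imwrite("pics/w4.png",p)
m=(X[...,2]>.075)&(X[...,2]<.087)&(abs(X[...,1]-.295)<.04)&(X[...,0]>.38)&(X[...,0]<.475)
Q=X[m];print(m.sum(),cv2.minEnclosingCircle(Q[:,:2].astype(np.float32)),Q.mean(0).round(3))
T=observe()["tool_pos"]
# gripper points: height above lid
for s in (-1,1):
  m=(X[...,2]>.09)&(s*(X[...,1]-T[1])>.02)&(abs(X[...,1]-T[1])<.065)&(abs(X[...,0]-T[0])<.03)
  Q=X[m]; Q=Q[Q[:,2]<np.percentile(Q[:,2],5)];print(s,len(Q),Q.min(0).round(3),Q.max(0).round(3),np.median(Q,0).round(3))
```

```text
{'tool_pos': array([0.436, 0.293, 0.09 ]), 'force': array([ 0.373, -0.287, -0.082]), 'gripper_force': np.float64(0.0), 'width': np.float64(0.072)}
4421 ((0.4354251027107239, 0.29450276494026184), 0.027206124737858772) [0.434 0.295 0.081]
-1 757 [0.425 0.243 0.134] [0.448 0.257 0.154] [0.43  0.257 0.147]
1 769 [0.425 0.329 0.134] [0.448 0.343 0.154] [0.43  0.329 0.146]
```

View pics/w4.png

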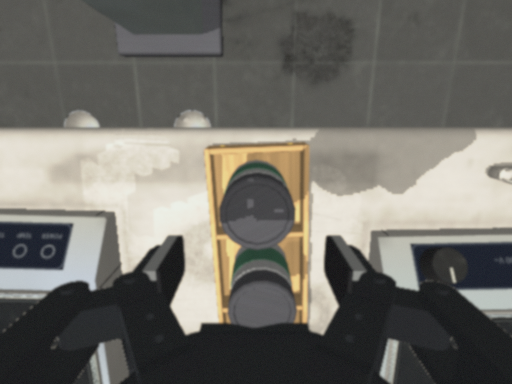

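step_arm --steps '[[[0,0.002,0.03,0,0,0,1],[0,0,0.02,0,0,0,1],[0,0,0,0,0,0,1]]]'

```text
time_s: 5.15
tool_pos: [0.4349, 0.2946, 0.0389]
orientation: [-0.0, 1.0, -0.001, -0.002]
force: [-0.2, -0.0, -0.2]
width: 0.0851
gripper_force: 0.0
```

step_arm --steps '[[[0,0,0.018,0,0,0,1],[0,0,0.016,0,0,0,1],[0,0,0,0,0,0,1]]]'

```text
time_s: 5.52
tool_pos: [0.4357, 0.2952, 0.0059]
orientation: [-0.0, 1.0, -0.001, -0.001]
force: [0.2, -0.1, -1.1]
width: 0.0854
gripper_force: 0.0
```

step_arm --steps '[[[0,0,0,0,0,0,0.4],[0,0,0,0,0,0,0.4],[0,0,0,0,0,0,0.4],[0,0,0,0,0,0,0.4]]]'

```text
time_s: 6.02
tool_pos: [0.4368, 0.2958, 0.0075]
orientation: [-0.0, 1.0, 0.0, 0.0]
force: [-1.2, -1.6, 6.1]
width: 0.0533
gripper_force: 41.8
```

step_arm --steps '[[[0,0,-0.03,0,0,0,0.4],[0,0,-0.04,0,0,0,0.4],[0,0,0,0,0,0,0.4],[0,0,0,0,0,0,0.4],[0,0,0,0,0,0,0.4]]]'

```text
time_s: 6.65
tool_pos: [0.4354, 0.2949, 0.0754]
orientation: [-0.0, 1.0, -0.001, -0.001]
force: [-0.6, -0.1, -1.4]
width: 0.0535
gripper_force: 43.0
```

step_arm --steps '[[[0,0,0,0,0,0,0.4],[0,0,0,0,0,0,0.4]]]'

```text
time_s: 6.9
tool_pos: [0.4361, 0.2955, 0.076]
orientation: [-0.0, 1.0, -0.0, -0.0]
force: [1.1, -0.5, -2.9]
width: 0.0533
gripper_force: 43.0
```

step_arm --steps '[[[0,0,-0.03,0,0,0,0.4],[-0.007,-0.015,-0.03,0,0,0,0.4],[-0.007,-0.03,0,0,0,0,0.4],[-0.007,-0.045,0,0,0,0,0.4],[-0.007,-0.05,0,0,0,0,0.4]]]'

```text
time_s: 7.52
tool_pos: [0.4647, 0.1551, 0.1367]
orientation: [-0.001, 1.0, 0.0, 0.0]
force: [0.8, 0.7, -2.5]
width: 0.053
gripper_force: 42.9
```

step_arm --steps '[[[-0.003,-0.05,0,0,0,0,0.4],[-0.003,-0.05,0,0,0,0,0.4],[0,-0.05,0,0,0,0,0.4],[0,-0.05,0,0,0,0,0.4],[0,-0.05,0,0,0,0,0.4]]]'

```text
time_s: 8.15
tool_pos: [0.4704, -0.0958, 0.1366]
orientation: [-0.0, 1.0, 0.0, 0.0]
force: [0.7, -0.4, -1.8]
width: 0.0532
gripper_force: 42.9
```

step_arm --steps '[[[0,-0.05,0,0,0,0,0.4],[0,-0.05,0,0,0,0,0.4],[0,-0.04,0,0,0,0,0.4],[0,-0.02,0,0,0,0,0.4],[0,0,0,0,0,0,0.4]]]'

```text
time_s: 8.78
tool_pos: [0.4703, -0.255, 0.1365]
orientation: [0.001, 1.0, 0.0, -0.0]
force: [0.4, -0.2, -1.2]
width: 0.0531
gripper_force: 42.9
```

Run:
```python
from h import *
print({k:np.round(v,3) for k,v in observe().items() if k in("tool_pos","orientation","force","width","gripper_force")})
p,d,X=cloud("wrist");cv2.imwrite("pics/w5.png",p)
print(observe()["force"]);print(find_in("wrist","tray")[:1])
m=(p.max(-1)<120)&(X[...,2]<.022)&(X[...,2]>-.01)&(abs(X[...,1]+.36)<.13)&(X[...,0]>.37)&(X[...,0]<.56)
m=cv2.morphologyEx(m.astype(np.uint8),cv2.MORPH_OPEN,np.ones((3,3)))>0
Q=X[m][:,:2].astype(np.float32);print(len(Q),cv2.minAreaRect(Q),np.percentile(X[m],[1,50,99],axis=0).round(3))
```

```text
{'tool_pos': array([ 0.47 , -0.255,  0.136]), 'orientation': array([ 0.001,  1.   ,  0.   , -0.   ]), 'force': array([ 0.41 , -0.194, -1.236]), 'gripper_force': np.float64(42.933), 'width': np.float64(0.053)}
[-0.25348062  1.35654417 -1.55763712]
[{'extent': [47.3, 98.8, 202.9, 133.3], 'confidence': 0.85}]
16257 ((0.46408796310424805, -0.35837996006011963), (0.1391434669494629, 0.19964876770973206), 5.077291488647461) [[ 0.391 -0.46   0.001]
 [ 0.457 -0.375  0.003]
 [ 0.533 -0.264  0.017]]
```

View pics/w5.png

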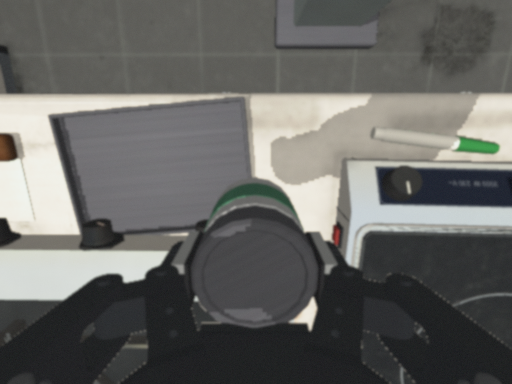

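step_arm --steps '[[[0.004,-0.035,0,0,0,0,0.4],[0.004,-0.05,0,0,0,0,0.4],[0,-0.045,0,0,0,0,0.4],[0,-0.025,0,0,0,0,0.4],[0,0,0,0,0,0,0.4]]]'

```text
time_s: 9.5
tool_pos: [0.4628, -0.4095, 0.1366]
orientation: [0.0, 1.0, 0.0, -0.0]
force: [0.0, 0.6, -2.1]
width: 0.0531
gripper_force: 43.0
```

step_arm --steps '[[[0,0,0.025,0,0,0,0.4],[0,0,0.035,0,0,0,0.4],[0,0,0.035,0,0,0,0.4],[0,0,0.015,0,0,0,0.4],[0,0,0,0,0,0,0.4]]]'

```text
time_s: 10.12
tool_pos: [0.4626, -0.4069, 0.026]
orientation: [-0.001, 1.0, 0.001, -0.001]
force: [0.5, 0.0, -1.1]
width: 0.0529
gripper_force: 43.0
```

step_arm --steps '[[[0,-0.003,0.009,0,0,0,0.4],[0,0,0.006,0,0,0,0.4],[0,0,0.003,0,0,0,0.4],[0,0,0.001,0,0,0,0.4],[0,0,0,0,0,0,0.4]]]'

```text
time_s: 10.75
tool_pos: [0.4626, -0.4124, 0.0078]
orientation: [-0.0, 1.0, -0.0, 0.0]
force: [0.1, 0.1, -1.4]
width: 0.0531
gripper_force: 43.0
```

step_arm --steps '[[[0,0,0.0015,0,0,0,0.4],[0,0,0.001,0,0,0,0.4],[0,0,0,0,0,0,0.4],[0,0,0,0,0,0,0.4]]]'

```text
time_s: 11.25
tool_pos: [0.4629, -0.4125, 0.0065]
orientation: [-0.0, 1.0, -0.0, 0.0]
force: [-1.1, 0.3, 6.3]
width: 0.0532
gripper_force: 44.0
```

step_arm --steps '[[[0,0,0,0,0,0,0.75],[0,0,0,0,0,0,0.95],[0,0,0,0,0,0,0.95],[0,0,-0.03,0,0,0,0.95],[0,0,-0.05,0,0,0,0.95]]]'

```text
time_s: 11.88
tool_pos: [0.4612, -0.4111, 0.0842]
orientation: [-0.0, 1.0, 0.001, -0.002]
force: [0.5, -0.1, -0.0]
width: 0.0812
gripper_force: 0.0
```

step_arm --steps '[[[0,0.02,-0.05,0,0,0,0.95],[0,0.04,0,0,0,0,1],[0,0.05,0,0,0,0,1],[0,0.06,0,0,0,0,1],[0,0.06,0,0,0,0,1]]]'

```text
time_s: 12.5
tool_pos: [0.4626, -0.1807, 0.1353]
orientation: [0.0, 1.0, -0.0, 0.0]
force: [0.2, 0.7, 0.9]
width: 0.0851
gripper_force: 0.0
```

Run:
```python
from h import *
print(observe()["tool_pos"])
p,d,X=cloud("wrist")
m=(X[...,2]>.07)&(X[...,2]<.09)&(abs(X[...,1]+.41)<.07)&(abs(X[...,0]-.46)<.06)
Q=X[m];print(m.sum(),cv2.minEnclosingCircle(Q[:,:2].astype(np.float32)) if m.sum() else 0,np.percentile(Q[:,2],[5,50,95]))
```

```text
[ 0.46256798 -0.18068766  0.1353247 ]
976 ((0.46273183822631836, -0.4023962616920471), 0.024417659267783165) [0.07100619 0.07914292 0.08141739]
```

step_arm --steps '[[[-0.005,0.055,0,0,0,0,1],[-0.005,0.055,0,0,0,0,1],[-0.005,0.055,0,0,0,0,1],[-0.005,0.055,0,0,0,0,1],[-0.005,0.055,0,0,0,0,1]]]'

```text
time_s: 13.18
tool_pos: [0.4877, 0.0943, 0.1353]
orientation: [-0.0, 1.0, -0.0, 0.0]
force: [1.7, 0.3, 0.3]
width: 0.0855
gripper_force: 0.0
```

step_arm --steps '[[[-0.007,0.055,0,0,0,0,1],[-0.007,0.055,0,0,0,0,1],[-0.006,0.05,0,0,0,0,1],[-0.006,0.035,0,0,0,0,1],[0,0,0,0,0,0,1]]]'

```text
time_s: 13.8
tool_pos: [0.5135, 0.2922, 0.1352]
orientation: [-0.003, 1.0, 0.001, 0.0]
force: [0.3, -1.3, -0.5]
width: 0.0851
gripper_force: 0.0
```

```bash
cat > tins.py <<'E'
from h import *
print(observe()["tool_pos"])
p,d,X=cloud("wrist")
m=(X[...,2]>.075)&(X[...,2]<.086)&(abs(X[...,1]-.29)<.06)&(X[...,0]>.38)&(X[...,0]<.7)
n,l,st,c=cv2.connectedComponentsWithStats(m.astype(np.uint8))
for i in range(1,n):
  if st[i,4]>50: Q=X[l==i]; print(st[i,4],cv2.minEnclosingCircle(Q[:,:2].astype(np.float32)))
E
python3 tins.py
```

```text
[0.5134637  0.29222344 0.13517236]
2997 ((0.5146910548210144, 0.29852020740509033), 0.027016842737793922)
2423 ((0.594149649143219, 0.29851651191711426), 0.027445873245596886)
```

step_arm --steps '[[[-0.001,0.006,0.03,0,0,0,1],[0,0,0.035,0,0,0,1],[0,0,0.02,0,0,0,1],[0,0,0,0,0,0,1]]]'

```text
time_s: 14.35
tool_pos: [0.5132, 0.2906, 0.0487]
orientation: [0.001, 1.0, -0.002, -0.002]
force: [-0.2, -0.2, 1.0]
width: 0.0851
gripper_force: 0.0
```

step_arm --steps '[[[-0.001,0.007,0,0,0,0,1],[0,0,0,0,0,0,1]]]'

```text
time_s: 14.6
tool_pos: [0.5165, 0.302, 0.0515]
orientation: [-0.0, 1.0, 0.001, 0.001]
force: [-0.1, -0.8, -0.1]
width: 0.0855
gripper_force: 0.0
```

step_arm --steps '[[[0.001,-0.002,0.025,0,0,0,1],[0,0,0.02,0,0,0,1],[0,0,0,0,0,0,1]]]'

```text
time_s: 14.98
tool_pos: [0.5133, 0.2981, 0.004]
orientation: [-0.0, 1.0, -0.001, -0.001]
force: [-0.2, 0.6, -0.6]
width: 0.0856
gripper_force: 0.0
```

step_arm --steps '[[[0,0,0,0,0,0,0.4],[0,0,0,0,0,0,0.4],[0,0,0,0,0,0,0.4],[0,0,0,0,0,0,0.4]]]'

```text
time_s: 15.48
tool_pos: [0.5151, 0.299, 0.0061]
orientation: [-0.0, 1.0, 0.0, 0.001]
force: [0.0, -1.6, 6.4]
width: 0.0532
gripper_force: 42.4
```

step_arm --steps '[[[0,0,-0.02,0,0,0,0.4],[0,0,-0.03,0,0,0,0.4],[0,0,0,0,0,0,0.4],[0,0,0,0,0,0,0.4],[0,0,0,0,0,0,0.4]]]'

```text
time_s: 16.1
tool_pos: [0.5134, 0.2982, 0.0542]
orientation: [-0.0, 1.0, -0.001, -0.001]
force: [-1.0, 0.6, -2.6]
width: 0.0531
gripper_force: 42.9
```

step_arm --steps '[[[0,0,0,0,0,0,0.4],[0,0,0,0,0,0,0.4]]]'

```text
time_s: 16.35
tool_pos: [0.5141, 0.2985, 0.0546]
orientation: [-0.0, 1.0, -0.0, -0.0]
force: [-0.2, -0.3, -3.3]
width: 0.0531
gripper_force: 42.9
```

Run:
```python
from bench import *
f=[]
for _ in range(8): snapshot("wrist"); f.append(float(observe()["force"][2]))
print([round(x,1) for x in f],sum(f)/8)
```

```text
[-2.2, -2.1, -2.4, -2.3, -1.2, -2.0, -1.7, -1.9] -1.9595467124115533
```

step_arm --steps '[[[0,0,-0.03,0,0,0,0.4],[0,0,-0.04,0,0,0,0.4],[0,-0.02,-0.01,0,0,0,0.4],[0,-0.035,0,0,0,0,0.4],[0.005,-0.05,0,0,0,0,0.4]]]'

```text
time_s: 17.38
tool_pos: [0.5092, 0.1923, 0.1347]
orientation: [-0.001, 1.0, -0.0, 0.0]
force: [1.2, -1.2, -2.1]
width: 0.0531
gripper_force: 43.0
```

step_arm --steps '[[[0.005,-0.05,0,0,0,0,0.4],[0.005,-0.05,0,0,0,0,0.4],[0.005,-0.05,0,0,0,0,0.4],[0.005,-0.05,0,0,0,0,0.4],[0.005,-0.05,0,0,0,0,0.4]]]'

```text
time_s: 18.0
tool_pos: [0.4824, -0.0592, 0.1344]
orientation: [0.001, 1.0, -0.0, -0.001]
force: [1.1, 0.1, -2.3]
width: 0.0533
gripper_force: 43.0
```

step_arm --steps '[[[0.006,-0.05,0,0,0,0,0.4],[0.006,-0.05,0,0,0,0,0.4],[0.006,-0.05,0,0,0,0,0.4],[0.006,-0.03,0,0,0,0,0.4],[0,-0.018,0,0,0,0,0.4]]]'

```text
time_s: 18.62
tool_pos: [0.4576, -0.2568, 0.1343]
orientation: [0.002, 1.0, 0.0, -0.001]
force: [0.4, -0.2, -2.2]
width: 0.0532
gripper_force: 43.0
```

step_arm --steps '[[[0,0,0,0,0,0,0.4],[0,0,0,0,0,0,0.4]]]'

```text
time_s: 18.88
tool_pos: [0.4606, -0.2525, 0.1349]
orientation: [-0.001, 1.0, 0.001, -0.0]
force: [-0.1, 0.1, -2.0]
width: 0.053
gripper_force: 43.0
```

step_arm --steps '[[[0,-0.03,0,0,0,0,0.4],[0.001,-0.023,0,0,0,0,0.4],[0,0,0,0,0,0,0.4],[0,0,0.025,0,0,0,0.4],[0,0,0.03,0,0,0,0.4]]]'

```text
time_s: 19.5
tool_pos: [0.4609, -0.3048, 0.0802]
orientation: [-0.002, 1.0, 0.0, 0.001]
force: [0.2, -0.1, -2.6]
width: 0.0533
gripper_force: 43.1
```

step_arm --steps '[[[0,0,0.03,0,0,0,0.4],[0,0,0.02,0,0,0,0.4],[0,0,0.008,0,0,0,0.4],[0,0,0,0,0,0,0.4]]]'

```text
time_s: 20.0
tool_pos: [0.4598, -0.3058, 0.0221]
orientation: [-0.001, 1.0, 0.001, -0.0]
force: [0.2, 0.5, -1.1]
width: 0.0531
gripper_force: 43.1
```

step_arm --steps '[[[0,0,0.007,0,0,0,0.4],[0,0,0.005,0,0,0,0.4],[0,0,0.002,0,0,0,0.4],[0,0,0.001,0,0,0,0.4],[0,0,0,0,0,0,0.4]]]'

```text
time_s: 20.62
tool_pos: [0.4596, -0.3074, 0.0072]
orientation: [-0.0, 1.0, -0.0, 0.0]
force: [-0.1, 0.5, -2.2]
width: 0.0531
gripper_force: 43.1
```

step_arm --steps '[[[0,0,0.0015,0,0,0,0.4],[0,0,0.001,0,0,0,0.4],[0,0,0,0,0,0,0.4],[0,0,0,0,0,0,0.4]]]'

```text
time_s: 21.12
tool_pos: [0.4596, -0.3074, 0.0051]
orientation: [-0.0, 1.0, -0.0, 0.0]
force: [-1.7, 0.4, 4.0]
width: 0.0529
gripper_force: 43.5
```

step_arm --steps '[[[0,0,0,0,0,0,0.75],[0,0,0,0,0,0,0.85],[0,0,0,0,0,0,0.85],[0,0,-0.03,0,0,0,0.85],[0,0,-0.05,0,0,0,0.85]]]'

```text
time_s: 21.75
tool_pos: [0.4583, -0.3065, 0.084]
orientation: [-0.0, 1.0, 0.001, -0.002]
force: [1.0, -0.1, -0.9]
width: 0.0727
gripper_force: 0.0
```

step_arm --steps '[[[-0.005,0.02,-0.05,0,0,0,1],[-0.008,0.04,0,0,0,0,1],[-0.01,0.055,0,0,0,0,1],[-0.01,0.055,0,0,0,0,1],[-0.01,0.055,0,0,0,0,1]]]'

```text
time_s: 22.38
tool_pos: [0.5027, -0.0806, 0.1348]
orientation: [0.0, 1.0, -0.0, 0.0]
force: [1.2, 0.1, -0.4]
width: 0.0858
gripper_force: 0.0
```

step_arm --steps '[[[-0.01,0.055,0,0,0,0,1],[-0.01,0.055,0,0,0,0,1],[-0.01,0.055,0,0,0,0,1],[-0.01,0.055,0,0,0,0,1],[-0.015,0.055,0,0,0,0,1]]]'

```text
time_s: 23.0
tool_pos: [0.5572, 0.1944, 0.1346]
orientation: [-0.0, 1.0, -0.0, -0.0]
force: [1.2, -0.4, 0.2]
width: 0.0856
gripper_force: 0.0
```

step_arm --steps '[[[-0.015,0.05,0,0,0,0,1],[-0.015,0.04,0,0,0,0,1],[-0.01,0.02,0,0,0,0,1],[0,0,0,0,0,0,1],[0,0,0,0,0,0,1]]]'

```text
time_s: 23.62
tool_pos: [0.5968, 0.3007, 0.1343]
orientation: [0.0, 1.0, -0.001, -0.001]
force: [0.2, 0.1, -0.5]
width: 0.0857
gripper_force: 0.0
```

```bash
python3 tins.py
python3 - <<'E'
from h import *
p,d,X=cloud("top")
m=(X[...,2]>.07)&(X[...,2]<.1)&(abs(X[...,1]+.36)<.12)&(abs(X[...,0]-.46)<.07)
n,l,st,c=cv2.connectedComponentsWithStats(m.astype(np.uint8))
for i in range(1,n): Q=X[l==i]; print(st[i,4],cv2.minEnclosingCircle(Q[:,:2].astype(np.float32)),Q[:,2].mean())
E
```

```text
[0.59678839 0.30074385 0.13427449]
3041 ((0.5945338606834412, 0.29887333512306213), 0.02710631489753723)
150 ((0.4621073007583618, -0.4084469676017761), 0.027652844786643982) 0.0804043942972178
148 ((0.46109870076179504, -0.30310577154159546), 0.02785973809659481) 0.07906502558659713
```

Both empties stand in the tray. Now the last tin.

step_arm --steps '[[[0.002,-0.002,0.03,0,0,0,1],[0,0,0.035,0,0,0,1],[0,0,0.02,0,0,0,1],[0,0,0,0,0,0,1],[0,0,0,0,0,0,1]]]'

```text
time_s: 24.35
tool_pos: [0.5963, 0.3009, 0.0508]
orientation: [0.0, 1.0, 0.0, 0.001]
force: [0.1, 0.4, -0.7]
width: 0.0857
gripper_force: 0.0
```

step_arm --steps '[[[0.001,-0.001,0.025,0,0,0,1],[0,0,0.02,0,0,0,1],[0,0,0,0,0,0,1],[0,0,0,0,0,0,1]]]'

```text
time_s: 24.85
tool_pos: [0.595, 0.3, 0.0053]
orientation: [-0.0, 1.0, 0.0, 0.0]
force: [0.8, -0.0, 0.1]
width: 0.0854
gripper_force: 0.0
```

step_arm --steps '[[[0,0,0,0,0,0,0.4],[0,0,0,0,0,0,0.4],[0,0,0,0,0,0,0.4],[0,0,0,0,0,0,0.4],[0,0,0,0,0,0,0.4]]]' --force 60

```text
time_s: 25.48
tool_pos: [0.595, 0.2995, 0.0057]
orientation: [0.0, 1.0, 0.0, 0.0]
force: [-2.1, -1.4, 6.1]
width: 0.0529
gripper_force: 62.9
```

step_arm --steps '[[[0,0,-0.02,0,0,0,0.4],[0,0,-0.03,0,0,0,0.4],[0,0,-0.02,0,0,0,0.4],[0,0,0,0,0,0,0.4],[0,0,0,0,0,0,0.4]]]'

```text
time_s: 26.1
tool_pos: [0.5934, 0.2992, 0.0739]
orientation: [-0.0, 1.0, -0.001, -0.001]
force: [-0.4, 0.1, -6.2]
width: 0.0528
gripper_force: 64.9
```

step_arm --steps '[[[0,0,-0.03,0,0,0,0.4],[0,0,-0.04,0,0,0,0.4],[0,0,-0.03,0,0,0,0.4],[0,0,-0.01,0,0,0,0.4],[0,0,0,0,0,0,0.4]]]'

```text
time_s: 26.72
tool_pos: [0.5938, 0.2994, 0.1838]
orientation: [-0.0, 1.0, -0.0, -0.001]
force: [0.7, 0.1, -6.2]
width: 0.0529
gripper_force: 65.3
```

step_arm --steps '[[[0,0,0,0,0,0,0.4],[0,0,0,0,0,0,0.4],[0,0,0,0,0,0,0.4],[0,0,0,0,0,0,0.4],[0,0,0,0,0,0,0.4]]]'

```text
time_s: 27.35
tool_pos: [0.5944, 0.2998, 0.1847]
orientation: [-0.0, 1.0, -0.0, 0.0]
force: [-0.0, 0.1, -7.0]
width: 0.0532
gripper_force: 65.3
```

Run:
```python
from h import *
p,d,X=cloud("side");cv2.imwrite("pics/end.png",cv2.resize(p[100:292,130:386],(768,576)))
s=observe();print(s["tool_pos"],s["force"],s["width"],s["gripper_force"],abs(np.array(s["dq"])).max())
```

```text
[0.59445025 0.29975218 0.18474553] [-0.11431453 -0.45936986 -6.67295896] 0.052914062214964856 65.28419137001038 0.0011489751637092731
```

View pics/end.png

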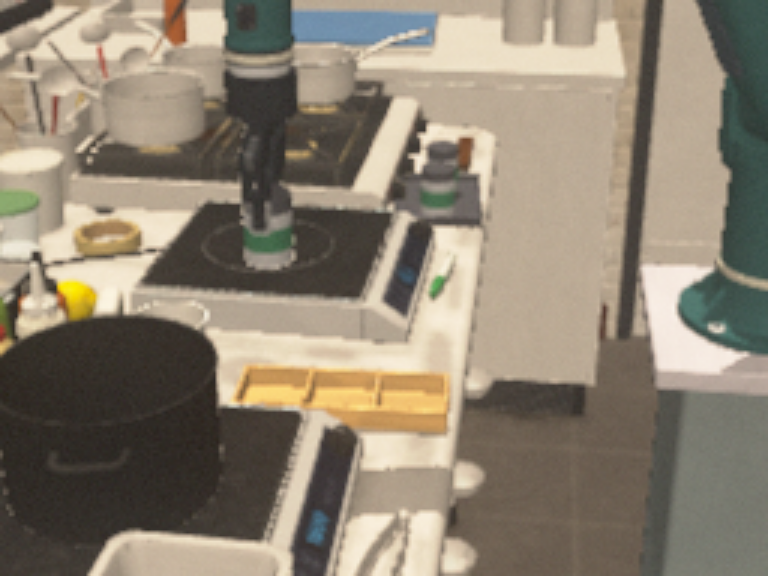

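The full tin is held upright in the air (around pixel 268,240). The two empties stand in the tray (around 440,175), and the marker is undisturbed.

```bash
python3 -c "from bench import *;print(job_done())"
```

```text
the job is handed in; nothing more can be done
None
```

The two nearly empty tins (about 0.2 kg each) stand upright in the tray and the full one (about 0.65 kg) is held upright and still, about 18 cm above the worktop. My first grasp closed on top of a lid with about 24 N before I corrected for the fingers being about 36 mm shorter than the reported tool tip; that tin stayed upright.

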